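# Fit the tube carousel on its drive hub

### The job

Pick up the blue tube carousel by its handle and fit it on the drive unit: put it over the centre pin of the hub, rest it lightly on the five studs and turn it until its five holes line up with them, then let it slide down fully home, level and flush on the hub, and let go. Do it gently: do not press or strike the drive unit hard, never with more than about 30 newtons, and leave the other things on the bench where they are.

Things in the scene. Friction and masses are not known exactly. Their poses are not given: they have to be found in the camera images.
- carousel_grip (a point): Centre of the carousel's black handle bar, where to grasp: bar 62 mm long (this point's x axis), 18 mm thick (y), 24 mm high. The point is on the disc's axis, 46 mm above the disc's underside, 12 mm below the bar's top. Below the bar, between two 17 mm legs at its ends, is open space for the hub's pin. z is up along the disc's axis.
- carousel: The carousel to be fitted, at the centre of its underside: blue disc, 140 mm across, 12 mm thick, about 0.3 kg, loose and lying flat, underside down. z up, x along the handle. Bore 17.8 mm across; five through holes 8.4 mm across every 72 degrees on a circle of 42 mm radius, one of them on the +x side. Ten more holes near the rim are for tubes and play no part.
- seat (a point): Centre of the hub's flat steel top on the drive unit, on which the carousel must lie flush; 66 mm above the bench, z up. From it rises a centre pin 16 mm across, 22 mm high, its top 4 mm tapered to 10 mm across. The yaw of this point is that of the housing and says nothing about the studs.
- stud_plane (a point): Point on the hub's axis level with the tips of the five brass studs: 6 mm across, every 72 degrees on a circle of 42 mm radius, 10 mm high over the hub face (tips barely bevelled). The studs' angle is NOT measured: see it or feel it. A carousel on the pin rests on the tips, 10 mm up, until a turn of at most 72 degrees either way lets it down.
- drive: Drive unit, fixed to the bench: white housing 150 x 164 mm, 49 mm high; black front panel on its -x side; origin at the centre of its underside, on the hub's axis. On it is the hub, 104 mm across, its face 66 mm up. The hub stands at an angle that varies, turns only against stiff friction (0.5 N m) and floats on a spring: it gives way down from about 5 N on, 3 N a mm, and is solid after 7 mm (26 N).
- flask_green: Bystander: round flask with green content, 72 mm across and 137 mm high, standing; origin at the centre of its underside.
- specimen_jar: Bystander: specimen jar with black cap, 56 mm across and 88 mm high, standing; origin at the centre of its underside.
- petri_dish: Bystander: flat round dish, 94 mm across and 15 mm high; origin at the centre of its underside.
- tape_roll: Bystander: teal roll of tape lying flat, 52 mm across and 19 mm high; origin at the centre of its underside.

How it is judged:
On the way:
1. the carousel has been lifted clear of the bench and above the studs (height (world z) of carousel above 0.085 m), for 0.1 s.
At the end, for the whole second after the job is handed in: The carousel lies fully home on the hub, its underside within 2 mm of the hub face, centred within 3 mm, level within 0.03 rad and at rest (z of carousel in the frame of seat between -0.002 and 0.002 m and horizontal distance between carousel and seat below 0.003 m and angle between carousel's own z axis and vertical below 0.03 rad and linear speed of carousel below 0.01 m/s); the robot touches nothing.
It fails at once if the drive unit or its hub is pressed or struck with more than 35 N (contact force between drive and anything else above 35 N).
It fails at once if a bystander is moved more than 2 cm (distance of any of flask_green, specimen_jar, petri_dish, tape_roll from where it was at the start of the episode above 0.02 m).
It also fails if it takes over 67 s, if anything falls off the work surface, if the arm or the gripper's body presses on something with over 40 N, if the wrist force passes 120 N, or if a joint passes its speed limit or range.

### The arm

A 6-joint arm with a two-finger parallel gripper is mounted at the origin on a cart in front of the work surface, level with it; the furniture and walls round the work are solid. World frame = base frame: x ahead of the robot, y to its left, z up, the work surface at z = 0. Lengths are in m, angles in rad, forces in N, time in s.
With the tool pointing down it reaches from about 0.375 to 0.9 m from the base axis. Payload 3.1 kg.
Tool frame: the origin (TCP) lies at the very end of the fingers, on their centre line; the grasp point (between the pads) lies 19 mm behind it; z points along the fingers, y is the direction in which the jaws open and shut (so a half turn about z gives the same grasp; the last joint's range is limited). The gripper opens to 85 mm and grips with 20 to 120 N. Pads are 22 mm wide; open, the fingers measure 114 mm over their backs; the gripper's body (76 mm by 85 mm) begins 54 mm behind the grasp point. The pads swing forward as they close: fully open they stand 13 mm farther back than shut.
Start: joints at [0.944, 0.527, 1.433, -0, 1.181, -0.178], TCP at [0.271, 0.563, 0.231] pointing down, gripper open.
Joint ranges: [-3.08, 3.08], [-0.75, 2.2], [0.22, 2.44], [-1.43, 4.57], [0, 2.65], [-2.85, 2.85]. Speed limits (rad/s): [2.79, 2.79, 3.14, 3.14, 3.14, 3.14].

### API

Orientations are given as a unit quaternion [x, y, z, w].
In Python, from station import manip gives the robot as it stands. The module is installed in compiled form; this text tells all that it offers.
- The arm moves only by the tool send_rows, never from a script. Its argument "commands" is a list of rows, each an object with "delta_pos": the shift along the world's x, y, z in cm, a list of three; "yaw": the turn about the world's z in rad. A call has 1 to 10 rows; each row shifts and turns the pose as measured when the row begins; what a row does not reach is not made up. A row lasts 1/8 s, in which the tool goes at most 62.5 mm and 10.7 degrees, less where a joint would pass 70% of its speed; a pose out of reach is approached as far as the arm can. A call is refused whole if a number of a shift passes 6.25 or a number of a turn 0.188, either way. A call with a gripper value outside its range is refused whole. "grip" is the closure, from -1 (fully open) to 1 (shut), set as the call begins (left out, the last holds). The fingers move at their own pace and stop on an object; "force" is the grip in N (left out, the last holds). Time passes only in rows, so rows that do not move let the fingers close. It gives the time, the measured TCP pose, the force and the opening at its end, in the units of the state.
- manip.sense(): the state, without advancing time (a new reading comes with each control period).
- manip.snapshot(name): name is "side" or "top"; returns the picture (420x560x3 uint8, blue, green, red); there is no depth.
- manip.get_calibration(name): a dict with "fx", "fy", "cx", "cy" (pixels), "world_to_cam" (4x4, takes a point from world to camera coordinates). Camera axes: x right, y down, z forward; pixel columns grow to the right and rows downward; lengths in m; the calibration is good to about 2 mm. A picture is of the moment at which its call begins. get_calibration takes no time and is no camera call.
- manip.sign_off(): hands the job in, once; it reports no verdict.
The state is a dict: "t": time; "q": joint angles; "qd": joint speeds; "tau": joint torques, N m; "tcp_pos": TCP position; "tool_rot": TCP orientation; "force": force on the tool from outside, world axes, zero at the start; "ft_torque": the same for the moment, N m; "finger_gap": opening from 0.0 (shut) to 1.0 (fully open).
Only numpy, scipy, OpenCV 4.12 (cv2) and the standard library are available. Lean on these libraries where they do the work, as an engineer would, in place of code of your own. Each camera call takes 0.05 s, during which the arm holds its last target. There are 200 camera calls.

## Working session

There is one attempt and no reset: what is moved stays moved. The work goes in short steps, Python scripts to look and compute and a tool call to move; the robot and the scene stay as the last step left them, time stands still between calls to the robot, and variables do not carry over. Pictures are saved under pics/ and viewed, about 8 in all and at most 12, crops included, and the job is handed in when it is done.

Besides the shell and the picture viewer there is one more tool, called after "Request:" by a JSON object that holds its "name" and its "arguments". send_rows: Moves the arm, as the interface text tells. Its arguments: {"type":"object","properties":{"commands":{"type":"array","items":{"type":"object","properties":{"delta_pos":{"type":"array","items":{"type":"number"}},"yaw":{"type":"number"}}}},"grip":{"type":"number"},"force":{"type":"number"}},"required":["commands"]}

```bash
mkdir -p pics
python3 - <<'E'
from station import manip
import cv2
for n in("side","top"):
    im=manip.snapshot(n); cv2.imwrite(f"pics/{n}0.png",im)
    c=manip.get_calibration(n); print(n,{k:(v if k!="world_to_cam" else __import__('numpy').round(v,4).tolist()) for k,v in c.items()})
print(manip.sense())
E
```

```text
side {'fx': 446.9006976759167, 'fy': 446.9006976759167, 'cx': 273.0015572502222, 'cy': 209.32182683607994, 'world_to_cam': [[-0.9212, -0.3884, 0.0218, 0.5757], [-0.1992, 0.423, -0.884, 0.1652], [0.3341, -0.8187, -0.4671, 1.2174], [0.0, 0.0, 0.0, 1.0]]}
top {'fx': 427.31684491573725, 'fy': 427.31684491573725, 'cx': 279.79480559526314, 'cy': 208.67810437646003, 'world_to_cam': [[-0.0237, -0.9995, -0.0226, 0.1254], [-0.9959, 0.0256, -0.0868, 0.5961], [0.0873, 0.0205, -0.996, 1.2787], [0.0, 0.0, 0.0, 1.0]]}
{'t': 0.1, 'q': array([ 9.43481854e-01,  5.28385656e-01,  1.43381440e+00, -1.08561725e-05,
        1.18138604e+00, -1.78508844e-01]), 'qd': array([-2.12707050e-05, -1.70960961e-03, -2.44982595e-03,  6.00840800e-04,
        1.25969773e-04,  3.08578367e-04]), 'tau': array([-1.84324203e-04, -4.43307459e+01, -1.78584999e+01, -2.56080730e-04,
        3.86080108e-03, -3.00629814e-06]), 'tcp_pos': array([0.27076774, 0.56256865, 0.23041102]), 'tool_rot': array([ 2.22522065e-01,  9.74927145e-01, -9.18877158e-04, -3.86196041e-04]), 'force': array([-0.48467815, -0.10673922, -0.19452336]), 'ft_torque': array([-0.04143305,  0.0395367 , -0.00526119]), 'finger_gap': 0.9998301964415212}
```

View pics/side0.png

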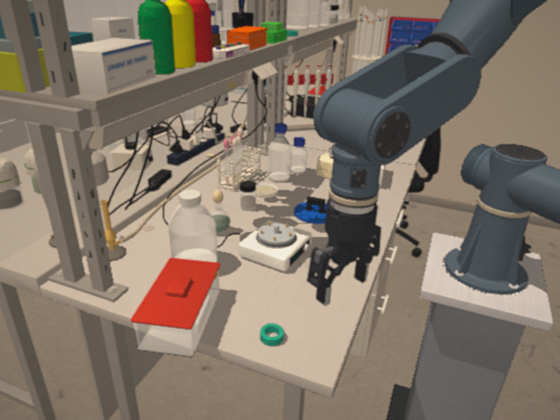

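View pics/top0.png

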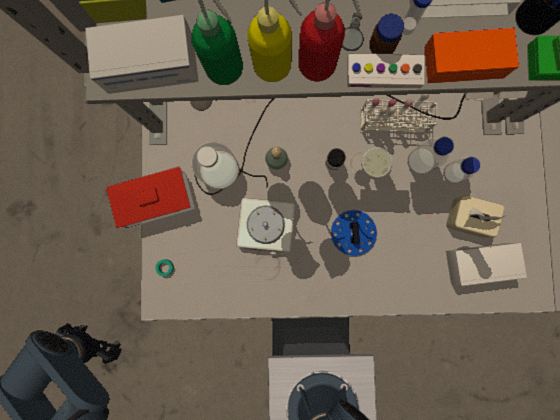

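The top view shows the carousel at about (354,233) with its bar near-vertical in the image. The hub is at about (266,224), the flask at (276,158), the jar at (336,158), the dish at (376,163) and the tape at (165,268).

```bash
cat > h.py <<'E'
import numpy as np, cv2
from station import manip
def ray(n,u,v,z):
    c=manip.get_calibration(n); T=np.array(c["world_to_cam"]); R=T[:3,:3]; o=-R.T@T[:3,3]
    d=R.T@np.array([(u-c["cx"])/c["fx"],(v-c["cy"])/c["fy"],1]); return o+d*(z-o[2])/d[2]
def proj(n,p):
    c=manip.get_calibration(n); T=np.array(c["world_to_cam"]); q=T[:3,:3]@np.array(p)+T[:3,3]
    return c["fx"]*q[0]/q[2]+c["cx"], c["fy"]*q[1]/q[2]+c["cy"]
E
python3 - <<'E'
from h import *
im=cv2.imread("pics/top0.png"); b,g,r=[im[...,i].astype(int) for i in range(3)]
m=((b>90)&(b-r>60)).astype(np.uint8); m[:, :320]=0;m[:,390:]=0;m[:200]=0;m[270:]=0
pts=cv2.findNonZero(m); h=cv2.convexHull(pts); e=cv2.fitEllipse(h); print("disc",e,ray("top",*e[0],.012))
P=np.array([ray("top",*p[0],.012)[:2] for p in h]); c,rr=cv2.minEnclosingCircle(P.astype(np.float32)); print(c,rr)
# bar: dark inside
k=((b<60)&(g<50)&(r<50)).astype(np.uint8); mm=np.zeros_like(k); cv2.circle(mm,(354,233),20,1,-1); k&=mm
B=cv2.findNonZero(k); W=np.array([ray("top",*p[0],.058)[:2] for p in B]); print("bar",len(B),W.mean(0),cv2.minAreaRect(W.astype(np.float32)))
for n,(x,y,w,hh),f in(("top",(226,184,160,90),5),("side",(225,190,110,85),7)):
    cv2.imwrite(f"pics/{n}c.png",cv2.resize(cv2.imread(f"pics/{n}0.png")[y:y+hh,x:x+w],None,fx=f,fy=f,interpolation=2))
E
```

```text
disc ((353.8197021484375, 232.42601013183594), (43.72998809814453, 45.07973861694336), 132.28822326660156) [ 0.52148209 -0.11426597  0.012     ]
(0.5214478969573975, -0.11331202834844589) 0.0689275711774826
bar 164 [ 0.52016157 -0.1100627 ] ((0.5200079679489136, -0.10931843519210815), (0.06270132958889008, 0.02430293895304203), 1.6286211013793945)
```

View pics/topc.png

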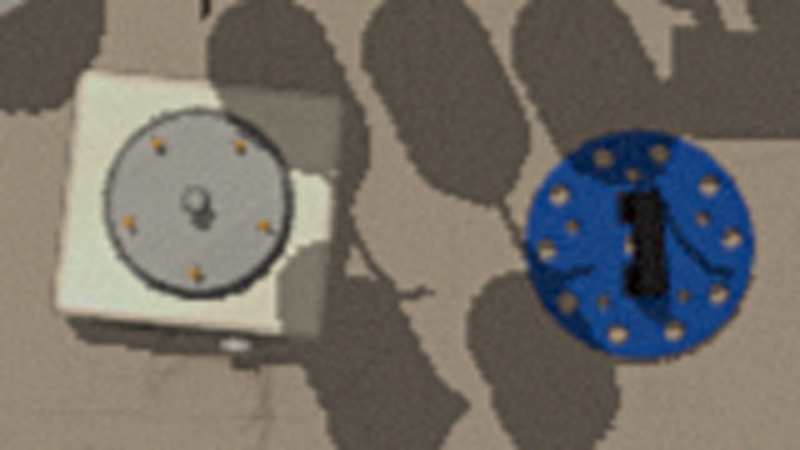

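View pics/sidec.png

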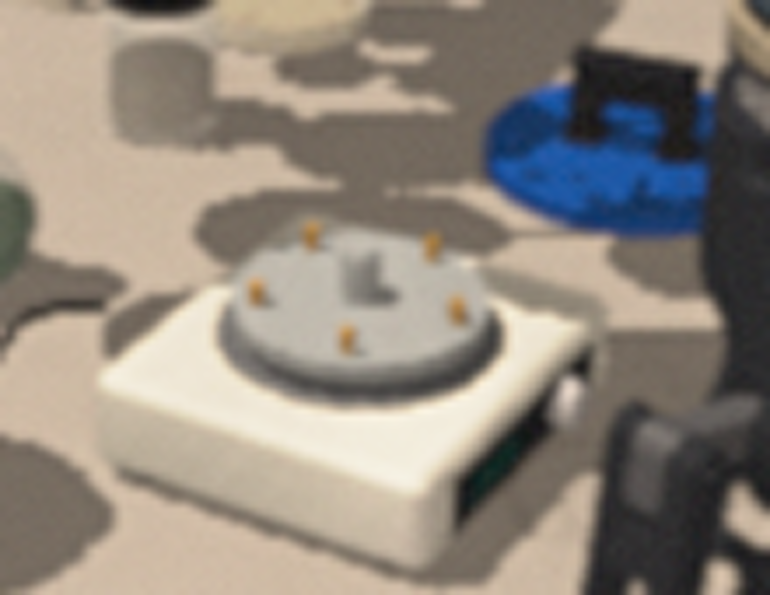

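The crops show five brass stud tips: (157,145), (240,146), (264,226), (196,273), (128,222) in the top crop. The carousel's inner holes are at about (632,175), (703,218), (685,297), (603,302), (572,226), so one hole lies towards world +x.

Run:
```python
from h import *
from scipy.optimize import least_squares
im=cv2.imread("pics/top0.png").astype(int)
def fit(P,R=.042):
    P=np.array(P)[:,:2]
    def res(x):
        d=P-x[:2]; a=np.arctan2(d[:,1],d[:,0]); k=np.round((a-x[2])/(2*np.pi/5)); t=x[2]+k*2*np.pi/5
        return (d-R*np.c_[np.cos(t),np.sin(t)]).ravel()
    best=min((least_squares(res,[*P.mean(0),a]) for a in np.linspace(0,1.2,6)),key=lambda s:s.cost)
    return best.x[:2],np.degrees(best.x[2])%72,np.sqrt(2*best.cost/len(P))
def studs(n,box,z):
    im=cv2.imread(f"pics/{n}0.png"); x,y,w,h=box; s=im[y:y+h,x:x+w].astype(int)
    wt=np.clip(s[...,2]-s[...,0]-45,0,None).astype(float)
    nn,l,st,c=cv2.connectedComponentsWithStats((wt>0).astype(np.uint8)); out=[]
    for i in range(1,nn):
        if st[i,4]<2: continue
        v,u=np.nonzero(l==i); q=wt[v,u]; out.append((x+(u*q).sum()/q.sum(),y+(v*q).sum()/q.sum()))
    print(n,np.round(out,1).tolist()); return out
s=studs("top",(244,204,42,42),0); 
for z in (.076,.073): print("studs top",fit([ray("top",*p,z) for p in s]))
s=studs("side",(256,218,40,25),0); print("studs side",fit([ray("side",*p,.072) for p in s]) if len(s)>2 else 0)
# carousel holes, local centroid of brightness vs blue
H=[(226+u/5-.4,184+v/5-.4) for u,v in((632,175),(703,218),(685,297),(603,302),(572,226))]
out=[]
for u,v in H:
    U,V=int(round(u)),int(round(v)); w=np.clip(im[V-2:V+3,U-2:U+3,2]-40,0,None).astype(float); yy,xx=np.mgrid[V-2:V+3,U-2:U+3]
    out.append(((w*xx).sum()/w.sum(),(w*yy).sum()/w.sum()))
print(np.round(out,1).tolist(),"holes",fit([ray("top",*p,.010) for p in out]))
T=[(226+u/5-.4,184+v/5-.4) for u,v in((604,158),(660,153),(709,185),(732,238),(718,294),(674,331),(618,334),(567,302),(547,250),(560,195))]
P=np.array([ray("top",*p,.010)[:2] for p in T]); c=P.mean(0); print("rim holes",c,np.linalg.norm(P-c,axis=1).round(4),np.degrees(np.arctan2(*(P-c).T[::-1])).round(1))
# bar in side view
im=cv2.imread("pics/side0.png")
for p in((581,50),(697,68)): print("bar side top",ray("side",225+p[0]/7-.4,190+p[1]/7-.4,.058))
# hub disc grey: housing
for n,b in(("flask",(276,150)),("jar",(336,157))): print(n,ray("top",*b,.09))
print("dish",ray("top",376,163,.01))
print(proj("side",(.52,-.11,.058)),proj("top",(.52,-.11,.058)))
```

```text
top [[256.7, 212.1], [273.6, 212.4], [251.2, 227.8], [278.4, 228.6], [264.4, 238.1]]
studs top (array([0.55134565, 0.15451459]), np.float64(33.15161267516057), np.float64(0.00022297949460484167))
studs top (array([0.55150473, 0.15468385]), np.float64(33.15161100560529), np.float64(0.0002434713297699988))
side [[269.0, 222.9], [286.2, 224.5], [261.1, 230.9], [289.7, 233.5], [274.0, 237.6]]
studs side (array([0.55246307, 0.15442374]), np.float64(32.89994509292022), np.float64(0.0005794557164019934))
[[352.0, 218.5], [365.9, 227.6], [362.2, 242.8], [346.3, 244.1], [339.9, 229.1]] holes (array([ 0.52169921, -0.11286851]), np.float64(2.631364362020337), np.float64(0.0006064299066837946))
rim holes [ 0.52175836 -0.1132003 ] [0.0567 0.0576 0.0566 0.0571 0.0568 0.0571 0.0568 0.0569 0.0564 0.0566] [  19.9  -15.2  -51.7  -87.8 -124.1 -160.2  164.8  127.3   92.5   56.5]
bar side top [ 0.54897946 -0.1079935   0.058     ]
bar side top [ 0.49407853 -0.11321955  0.058     ]
flask [0.76723047 0.11636037 0.09      ]
jar [ 0.74130891 -0.05904703  0.09      ]
dish [ 0.73541854 -0.19163236  0.01      ]
(np.float64(316.23584706855553), np.float64(198.18700838812353)) (np.float64(354.7240439391208), np.float64(232.47344215902945))
```

Request:
{"name": "send_rows", "arguments": {"commands": [{"delta_pos": [2, -5.4, 0], "yaw": 0.05}, {"delta_pos": [2, -5.4, 0], "yaw": 0.05}, {"delta_pos": [2, -5.4, 0], "yaw": 0.05}, {"delta_pos": [2, -5.4, 0], "yaw": 0.05}, {"delta_pos": [2, -5.4, 0], "yaw": 0.05}, {"delta_pos": [2, -5.4, 0], "yaw": 0.05}, {"delta_pos": [2, -5.4, 0], "yaw": 0.05}, {"delta_pos": [2, -5.4, 0], "yaw": 0.05}, {"delta_pos": [2, -5.4, 0], "yaw": 0.05}, {"delta_pos": [2, -5.4, 0], "yaw": 0.05}], "grip": -1}}

```text
t: 1.35
tcp_pos: [0.4724, 0.0093, 0.2279]
tool_rot: [-0.039, 0.999, -0.001, -0.0]
force: [0.4, 0.4, 0.0]
finger_gap: 0.999
```

Request:
{"name": "send_rows", "arguments": {"commands": [{"delta_pos": [2, -5, 0], "yaw": -0.02}, {"delta_pos": [2, -5, 0], "yaw": -0.018}, {"delta_pos": [0.9, -2.2, -4], "yaw": 0}, {"delta_pos": [0, 0, -4], "yaw": 0}, {"delta_pos": [0, 0, 0], "yaw": 0}]}}

```text
t: 1.98
tcp_pos: [0.5245, -0.123, 0.1457]
tool_rot: [-0.015, 1.0, -0.001, 0.002]
force: [0.3, -0.3, 0.0]
finger_gap: 1.001
```

```bash
cat > st.py <<'E'
from h import *
s=manip.sense(); x,y=s["tool_rot"][:2]; print("t",round(s["t"],2),"pos",s["tcp_pos"].round(4),"jawyaw",round(np.degrees(2*np.arctan2(y,x))-90,2),"rot",s["tool_rot"].round(4),"q",s["q"].round(2),"F",s["force"].round(2),"M",s["ft_torque"].round(3),"gap",round(s["finger_gap"],3))
E
python3 st.py
```

```text
t 1.98 pos [ 0.5245 -0.123   0.1457] jawyaw 91.7 rot [-0.0149  0.9999 -0.0014  0.0016] q [-0.44  0.53  1.73 -0.    0.87 -2.04] F [ 0.31 -0.27  0.04] M [-0.009  0.005  0.013] gap 1.001
```

Request:
{"name": "send_rows", "arguments": {"commands": [{"delta_pos": [-0.27, 0.98, -2], "yaw": 0.01}, {"delta_pos": [0, 0, -3], "yaw": 0}, {"delta_pos": [0, 0, -2.5], "yaw": 0}, {"delta_pos": [0, 0, 0], "yaw": 0}, {"delta_pos": [0, 0, 0], "yaw": 0}]}}

```text
t: 2.6
tcp_pos: [0.5264, -0.1131, 0.0762]
tool_rot: [-0.022, 1.0, -0.004, 0.007]
force: [0.2, -0.6, -1.1]
finger_gap: 0.995
```

```bash
python3 st.py
python3 - <<'E'
from h import *
cv2.imwrite("pics/s1.png",cv2.resize(manip.snapshot("side")[140:260,240:400],None,fx=5,fy=5,interpolation=2))
E
```

```text
t 2.6 pos [ 0.5264 -0.1131  0.0762] jawyaw 92.47 rot [-0.0216  0.9997 -0.0037  0.0068] q [-0.42  0.64  1.79 -0.    0.69 -2.03] F [ 0.24 -0.57 -1.14] M [ 0.017 -0.022 -0.009] gap 0.995
```

View pics/s1.png

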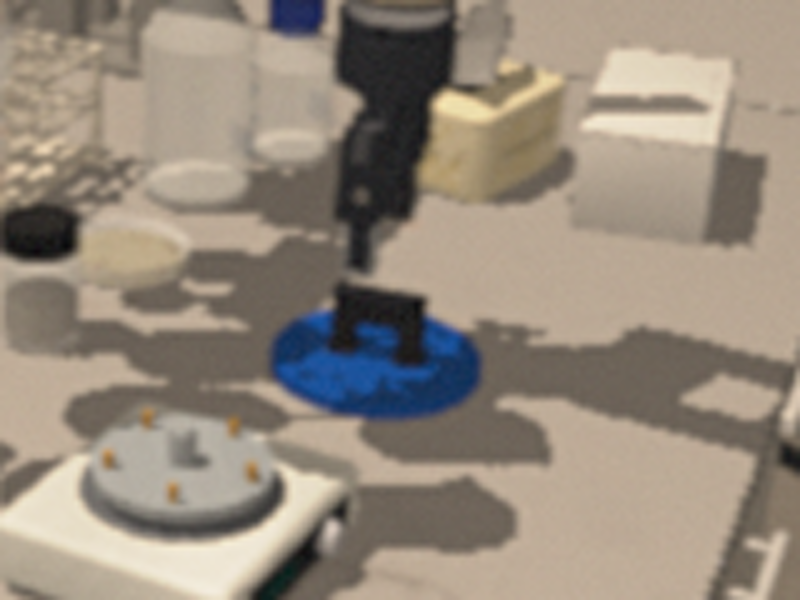

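The gripper stands above the bar, aligned with it, and the tool is about 5 mm too far in +x.

Request:
{"name": "send_rows", "arguments": {"commands": [{"delta_pos": [-0.45, 0, -1], "yaw": 0}, {"delta_pos": [0, 0, -1.5], "yaw": 0}, {"delta_pos": [0, 0, -1.5], "yaw": 0}, {"delta_pos": [0, 0, -0.5], "yaw": 0}, {"delta_pos": [0, 0, 0], "yaw": 0}, {"delta_pos": [0, 0, 0], "yaw": 0}]}}

```text
t: 3.4
tcp_pos: [0.5223, -0.1135, 0.0295]
tool_rot: [-0.022, 1.0, -0.004, 0.008]
force: [-0.0, -0.7, 0.1]
finger_gap: 0.996
```

```bash
python3 st.py
```

```text
t 3.4 pos [ 0.5223 -0.1135  0.0295] jawyaw 92.47 rot [-0.0215  0.9997 -0.0043  0.0079] q [-0.42  0.73  1.82 -0.    0.58 -2.04] F [-0.04 -0.69  0.13] M [ 0.03   0.039 -0.005] gap 0.996
```

Request:
{"name": "send_rows", "arguments": {"commands": [{"delta_pos": [0, 0, 0], "yaw": 0}, {"delta_pos": [0, 0, 0], "yaw": 0}, {"delta_pos": [0, 0, 0], "yaw": 0}, {"delta_pos": [0, 0, 0], "yaw": 0}, {"delta_pos": [0, 0, 0], "yaw": 0}, {"delta_pos": [0, 0, 0], "yaw": 0}, {"delta_pos": [0, 0, 0], "yaw": 0}, {"delta_pos": [0, 0, 0], "yaw": 0}], "grip": 1, "force": 50}}

```text
t: 4.4
tcp_pos: [0.5229, -0.1136, 0.0307]
tool_rot: [-0.021, 1.0, -0.005, 0.009]
force: [0.0, -0.6, -0.3]
finger_gap: 0.199
```

```bash
python3 st.py
```

```text
t 4.4 pos [ 0.5229 -0.1136  0.0307] jawyaw 92.45 rot [-0.0213  0.9997 -0.0045  0.0088] q [-0.42  0.72  1.81 -0.    0.58 -2.04] F [ 0.03 -0.64 -0.27] M [0.233 0.022 0.003] gap 0.199
```

Request:
{"name": "send_rows", "arguments": {"commands": [{"delta_pos": [0, 0, 0.8], "yaw": 0}, {"delta_pos": [0, 0, 1.5], "yaw": 0}, {"delta_pos": [0, 0, 2.5], "yaw": 0}, {"delta_pos": [0, 0, 2.5], "yaw": 0}, {"delta_pos": [0, 0, 2.5], "yaw": 0}, {"delta_pos": [0, 0, 1.5], "yaw": 0}, {"delta_pos": [0, 0, 0.5], "yaw": 0}, {"delta_pos": [0, 0, 0], "yaw": 0}]}}

```text
t: 5.4
tcp_pos: [0.5203, -0.1125, 0.1558]
tool_rot: [-0.022, 1.0, -0.004, 0.008]
force: [-0.1, -0.1, -3.2]
finger_gap: 0.201
```

```bash
python3 st.py
```

```text
t 5.4 pos [ 0.5203 -0.1125  0.1558] jawyaw 92.49 rot [-0.0217  0.9997 -0.0044  0.0079] q [-0.42  0.5   1.75 -0.    0.87 -2.04] F [-0.06 -0.11 -3.21] M [-0.022 -0.008 -0.006] gap 0.201
```

Request:
{"name": "send_rows", "arguments": {"commands": [{"delta_pos": [0.2, 1.5, 0], "yaw": 0.03}, {"delta_pos": [0.4, 3, 0], "yaw": 0.06}, {"delta_pos": [0.4, 3.5, 0], "yaw": 0.07}, {"delta_pos": [0.4, 3.5, 0], "yaw": 0.07}, {"delta_pos": [0.4, 3.5, 0], "yaw": 0.07}, {"delta_pos": [0.4, 3.5, 0], "yaw": 0.07}, {"delta_pos": [0.4, 3.5, 0], "yaw": 0.07}, {"delta_pos": [0.4, 2, 0], "yaw": 0.04}, {"delta_pos": [0.2, 1, 0], "yaw": 0.02}, {"delta_pos": [0, 0, 0], "yaw": 0}]}}

```text
t: 6.65
tcp_pos: [0.5448, 0.1537, 0.147]
tool_rot: [-0.281, 0.96, 0.001, -0.001]
force: [-0.3, 0.1, -3.4]
finger_gap: 0.206
```

```bash
python3 st.py
```

```text
t 6.65 pos [0.5448 0.1537 0.147 ] jawyaw 122.68 rot [-2.813e-01  9.596e-01  1.100e-03 -6.000e-04] q [ 0.08  0.56  1.66  0.    0.92 -2.07] F [-0.28  0.07 -3.4 ] M [-0.033  0.078  0.022] gap 0.206
```

Request:
{"name": "send_rows", "arguments": {"commands": [{"delta_pos": [0.8, 0.05, -0.5], "yaw": 0.008}, {"delta_pos": [0, 0, -0.4], "yaw": 0}, {"delta_pos": [0, 0, 0], "yaw": 0}, {"delta_pos": [0, 0, 0], "yaw": 0}, {"delta_pos": [0, 0, 0], "yaw": 0}]}}

```text
t: 7.28
tcp_pos: [0.553, 0.1513, 0.1367]
tool_rot: [-0.283, 0.959, 0.001, -0.002]
force: [0.0, 0.3, -3.1]
finger_gap: 0.203
```

```bash
python3 st.py
python3 - <<'E'
from h import *
t=manip.snapshot("top"); s=manip.snapshot("side"); cv2.imwrite("pics/t2.png",t); cv2.imwrite("pics/s2.png",s)
a=cv2.resize(t[180:270,220:320],None,fx=6,fy=6,interpolation=2)[:540,:400+200]; b=cv2.resize(s[190:280,225:325],None,fx=6,fy=6,interpolation=2)
cv2.imwrite("pics/c2.png",cv2.resize(np.hstack([a,b]),(800,360)))
st=manip.sense()["tcp_pos"]; z=st[2]-.0307
b_,g,r=[t[...,i].astype(int) for i in range(3)]
m=((b_>80)&(b_-r>50)).astype(np.uint8); m[:, :220]=0;m[:,320:]=0;m[:180]=0;m[280:]=0
h=cv2.convexHull(cv2.findNonZero(m)); P=np.array([ray("top",*p[0],z+.012)[:2] for p in h]).astype(np.float32); c,R=cv2.minEnclosingCircle(P); print("disc",c,R,"ellipse",ray("top",*cv2.fitEllipse(h)[0],z+.012))
E
```

```text
t 7.28 pos [0.553  0.1513 0.1367] jawyaw 122.93 rot [-2.834e-01  9.590e-01  9.000e-04 -1.700e-03] q [ 0.07  0.59  1.65  0.    0.91 -2.07] F [ 0.02  0.34 -3.11] M [-0.009 -0.048 -0.026] gap 0.203
disc (0.5456118583679199, 0.14601606130599976) 0.06767866760492325 ellipse [0.54700483 0.14612296 0.11809858]
```

View pics/c2.png

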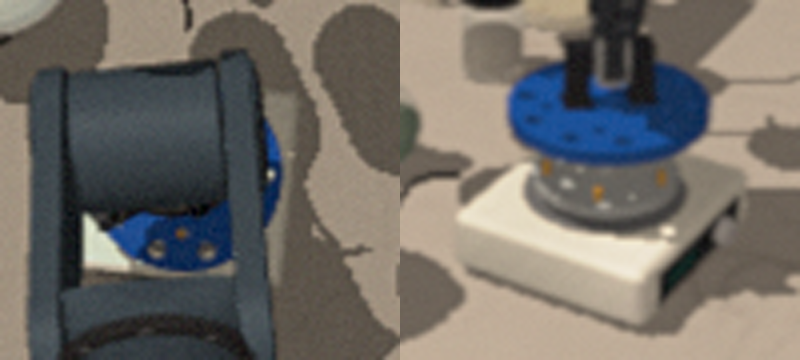

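The side view shows the disc above the hub and level. The top view is mostly covered by the arm, but a brass stud shows through an inner hole at crop (181,233), so the disc is close to aligned.

Run:
```python
from h import *
s=cv2.imread("pics/s2.png"); t=cv2.imread("pics/t2.png")
zb=.1367-.0307
def hull(im,x0,x1,y0,y1):
    b,g,r=[im[...,i].astype(int) for i in range(3)]; m=((b>70)&(b-r>40)).astype(np.uint8); m[:,:x0]=0;m[:,x1:]=0;m[:y0]=0;m[y1:]=0
    h=cv2.convexHull(cv2.findNonZero(m))[:,0]; return h
a=np.linspace(0,2*np.pi,361)
def ext(n,c):
    P=np.array([proj(n,(c[0]+.07*np.cos(q),c[1]+.07*np.sin(q),z)) for z in(zb,zb+.012) for q in a]); return np.r_[P.min(0),P.max(0)].round(2)
h=hull(s,240,320,195,240); print("side meas",h.min(0)-.5,h.max(0)+.5,"pred",ext("side",(.5518,.1513)),"at hub",ext("side",(.552,.1545)))
h=hull(t,220,320,190,260); print("top meas",h.min(0)-.5,h.max(0)+.5,"pred",ext("top",(.5518,.1513)),"at hub",ext("top",(.552,.1545)))
# disc initial check
zb=0; s=cv2.imread("pics/s1.png");
```

```text
side meas [251.5 205.5] [301.5 230.5] pred [251.48 203.13 302.69 231.64] at hub [250.91 203.57 302.23 232.2 ]
top meas [246.5 210.5] [289.5 247.5] pred [240.51 198.32 289.8  247.62] at hub [239.39 198.28 288.68 247.58]
```

Request:
{"name": "send_rows", "arguments": {"commands": [{"delta_pos": [0, 0.33, -0.3], "yaw": 0.003}, {"delta_pos": [0, 0, -0.4], "yaw": 0}, {"delta_pos": [0, 0, -0.4], "yaw": 0}, {"delta_pos": [0, 0, 0], "yaw": 0}, {"delta_pos": [0, 0, 0], "yaw": 0}]}}

```text
t: 8.0
tcp_pos: [0.5529, 0.1553, 0.125]
tool_rot: [-0.285, 0.958, 0.001, -0.002]
force: [1.0, 0.2, -4.4]
finger_gap: 0.207
```

```bash
python3 st.py
```

```text
t 8.0 pos [0.5529 0.1553 0.125 ] jawyaw 123.15 rot [-2.853e-01  9.584e-01  9.000e-04 -1.600e-03] q [ 0.08  0.6   1.65  0.    0.89 -2.07] F [ 1.03  0.2  -4.38] M [-0.041  0.011  0.059] gap 0.207
```

Request:
{"name": "send_rows", "arguments": {"commands": [{"delta_pos": [0, -0.06, -0.3], "yaw": 0}, {"delta_pos": [0, 0, -0.3], "yaw": 0}, {"delta_pos": [0, 0, -0.3], "yaw": 0}, {"delta_pos": [0, 0, 0], "yaw": 0}]}}

```text
t: 8.5
tcp_pos: [0.553, 0.1545, 0.1154]
tool_rot: [-0.285, 0.958, 0.001, -0.002]
force: [0.0, -0.2, -3.1]
finger_gap: 0.199
```

```bash
python3 st.py
```

```text
t 8.5 pos [0.553  0.1545 0.1154] jawyaw 123.14 rot [-2.852e-01  9.585e-01  9.000e-04 -1.500e-03] q [ 0.08  0.62  1.66  0.    0.87 -2.07] F [ 0.04 -0.22 -3.14] M [-0.003 -0.033 -0.014] gap 0.199
```

Request:
{"name": "send_rows", "arguments": {"commands": [{"delta_pos": [0, 0, -0.25], "yaw": 0}, {"delta_pos": [0, 0, -0.25], "yaw": 0}, {"delta_pos": [0, 0, -0.1], "yaw": 0}, {"delta_pos": [0, 0, 0], "yaw": 0}]}}

```text
t: 9.0
tcp_pos: [0.5529, 0.155, 0.1092]
tool_rot: [-0.285, 0.959, 0.001, -0.001]
force: [-0.2, 0.1, -3.3]
finger_gap: 0.199
```

```bash
python3 st.py
```

```text
t 9.0 pos [0.5529 0.155  0.1092] jawyaw 123.13 rot [-0.2851  0.9585  0.0013 -0.0015] q [ 0.08  0.63  1.66  0.    0.85 -2.07] F [-0.22  0.13 -3.31] M [0.134 0.066 0.037] gap 0.199
```

Request:
{"name": "send_rows", "arguments": {"commands": [{"delta_pos": [0, 0, -0.12], "yaw": 0}, {"delta_pos": [0, 0, -0.12], "yaw": 0}, {"delta_pos": [0, 0, -0.1], "yaw": 0}, {"delta_pos": [0, 0, 0], "yaw": 0}]}}

```text
t: 9.5
tcp_pos: [0.5529, 0.155, 0.1056]
tool_rot: [-0.285, 0.959, 0.001, -0.001]
force: [-0.0, 0.5, -3.5]
finger_gap: 0.199
```

```bash
python3 st.py
```

```text
t 9.5 pos [0.5529 0.155  0.1056] jawyaw 123.13 rot [-0.2851  0.9585  0.0013 -0.0015] q [ 0.08  0.63  1.67  0.    0.85 -2.07] F [-0.03  0.53 -3.52] M [0.135 0.036 0.029] gap 0.199
```

Request:
{"name": "send_rows", "arguments": {"commands": [{"delta_pos": [0, 0, -0.1], "yaw": 0}, {"delta_pos": [0, 0, -0.1], "yaw": 0}, {"delta_pos": [0, 0, 0], "yaw": 0}]}}

```text
t: 9.88
tcp_pos: [0.5529, 0.155, 0.1035]
tool_rot: [-0.285, 0.959, 0.001, -0.001]
force: [-1.1, 0.7, -3.2]
finger_gap: 0.202
```

```bash
python3 st.py
```

```text
t 9.88 pos [0.5529 0.155  0.1035] jawyaw 123.13 rot [-0.2851  0.9585  0.0013 -0.0015] q [ 0.08  0.64  1.67  0.    0.84 -2.07] F [-1.14  0.7  -3.2 ] M [ 0.153  0.002 -0.009] gap 0.202
```

No upward force at 2.5 mm past the nominal stud tips, so the studs have entered the holes. I'll continue down.

Request:
{"name": "send_rows", "arguments": {"commands": [{"delta_pos": [0, 0, -0.12], "yaw": 0}, {"delta_pos": [0, 0, -0.12], "yaw": 0}, {"delta_pos": [0, 0, -0.1], "yaw": 0}, {"delta_pos": [0, 0, 0], "yaw": 0}]}}

```text
t: 10.38
tcp_pos: [0.5529, 0.155, 0.0998]
tool_rot: [-0.285, 0.958, 0.001, -0.001]
force: [-0.4, 1.1, -2.5]
finger_gap: 0.205
```

```bash
python3 st.py
```

```text
t 10.38 pos [0.5529 0.155  0.0998] jawyaw 123.13 rot [-0.2851  0.9585  0.0013 -0.0015] q [ 0.08  0.64  1.67  0.    0.83 -2.07] F [-0.43  1.05 -2.5 ] M [ 0.104  0.014 -0.001] gap 0.205
```

Request:
{"name": "send_rows", "arguments": {"commands": [{"delta_pos": [0, 0, -0.1], "yaw": 0}, {"delta_pos": [0, 0, -0.1], "yaw": 0}, {"delta_pos": [0, 0, -0.05], "yaw": 0}, {"delta_pos": [0, 0, 0], "yaw": 0}]}}

```text
t: 10.88
tcp_pos: [0.5529, 0.155, 0.0975]
tool_rot: [-0.285, 0.958, 0.001, -0.001]
force: [-0.5, 0.6, -1.9]
finger_gap: 0.205
```

```bash
python3 st.py
```

```text
t 10.88 pos [0.5529 0.155  0.0975] jawyaw 123.13 rot [-0.2851  0.9585  0.0013 -0.0014] q [ 0.08  0.65  1.67  0.    0.83 -2.07] F [-0.47  0.62 -1.89] M [ 0.151  0.012 -0.005] gap 0.205
```

Request:
{"name": "send_rows", "arguments": {"commands": [{"delta_pos": [0, 0, -0.08], "yaw": 0}, {"delta_pos": [0, 0, -0.05], "yaw": 0}, {"delta_pos": [0, 0, 0], "yaw": 0}]}}

```text
t: 11.25
tcp_pos: [0.5529, 0.155, 0.0973]
tool_rot: [-0.285, 0.958, 0.001, -0.001]
force: [-1.4, -0.2, -0.4]
finger_gap: 0.203
```

```bash
python3 st.py
```

```text
t 11.25 pos [0.5529 0.155  0.0973] jawyaw 123.14 rot [-0.2852  0.9585  0.0011 -0.0011] q [ 0.08  0.65  1.67  0.    0.83 -2.07] F [-1.44 -0.17 -0.37] M [0.117 0.141 0.02 ] gap 0.203
```

Request:
{"name": "send_rows", "arguments": {"commands": [{"delta_pos": [0, 0, -0.1], "yaw": 0}, {"delta_pos": [0, 0, -0.1], "yaw": 0}, {"delta_pos": [0, 0, 0], "yaw": 0}]}}

```text
t: 11.62
tcp_pos: [0.5529, 0.155, 0.0961]
tool_rot: [-0.285, 0.958, 0.001, -0.001]
force: [-2.4, -0.2, 4.1]
finger_gap: 0.205
```

```bash
python3 st.py
python3 - <<'E'
from h import *
s=manip.snapshot("side"); cv2.imwrite("pics/s3.png",s)
cv2.imwrite("pics/c3.png",cv2.resize(s[190:265,225:325],None,fx=8,fy=8,interpolation=2))
E
```

```text
t 11.62 pos [0.5529 0.155  0.0961] jawyaw 123.15 rot [-2.852e-01  9.585e-01  1.100e-03 -9.000e-04] q [ 0.08  0.65  1.67  0.    0.82 -2.07] F [-2.39 -0.18  4.13] M [ 0.124  0.271 -0.026] gap 0.205
```

View pics/c3.png

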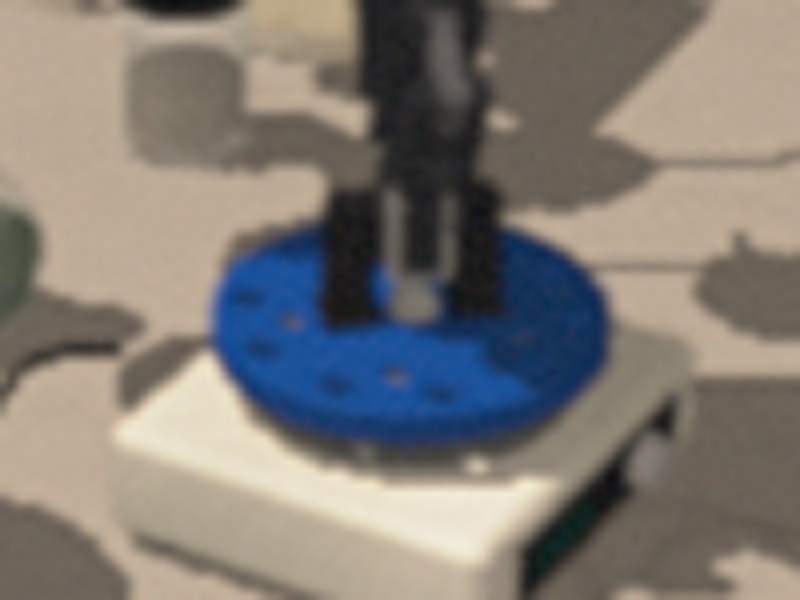

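The disc sits flat on the hub with brass visible in the holes at crop (292,322) and (398,378), and the pin is visible in the bore. Contact force is about 7 N. I'll release and withdraw upward.

Request:
{"name": "send_rows", "arguments": {"commands": [{"delta_pos": [0, 0, 0.08], "yaw": 0}, {"delta_pos": [0, 0, 0], "yaw": 0}, {"delta_pos": [0, 0, 0], "yaw": 0}, {"delta_pos": [0, 0, 0], "yaw": 0}, {"delta_pos": [0, 0, 0], "yaw": 0}, {"delta_pos": [0, 0, 0], "yaw": 0}, {"delta_pos": [0, 0, 0], "yaw": 0}, {"delta_pos": [0, 0, 0], "yaw": 0}], "grip": -1, "force": 20}}

```text
t: 12.68
tcp_pos: [0.5549, 0.1547, 0.096]
tool_rot: [-0.285, 0.958, 0.0, 0.001]
force: [0.1, -0.8, -0.9]
finger_gap: 1.0
```

```bash
python3 st.py
```

```text
t 12.68 pos [0.5549 0.1547 0.096 ] jawyaw 123.14 rot [-2.852e-01  9.585e-01  5.000e-04  7.000e-04] q [ 0.08  0.65  1.67  0.    0.82 -2.07] F [ 0.09 -0.82 -0.92] M [ 0.071 -0.041  0.006] gap 1.0
```

Request:
{"name": "send_rows", "arguments": {"commands": [{"delta_pos": [0, 0, 0.8], "yaw": 0}, {"delta_pos": [0, 0, 2], "yaw": 0}, {"delta_pos": [0, 0, 3], "yaw": 0}, {"delta_pos": [0, 0, 4], "yaw": 0}, {"delta_pos": [-0.3, -3, 2], "yaw": 0}, {"delta_pos": [-0.5, -5, 0], "yaw": 0}, {"delta_pos": [-0.5, -5, 0], "yaw": 0}, {"delta_pos": [-0.5, -5, 0], "yaw": 0}, {"delta_pos": [-0.5, -3, 0], "yaw": 0}, {"delta_pos": [0, 0, 0], "yaw": 0}]}}

```text
t: 13.92
tcp_pos: [0.532, -0.0609, 0.2241]
tool_rot: [-0.287, 0.958, -0.002, 0.005]
force: [-0.4, 0.1, 0.8]
finger_gap: 0.997
```

```bash
python3 st.py
python3 - <<'E'
from h import *
t=manip.snapshot("top"); s=manip.snapshot("side"); cv2.imwrite("pics/t4.png",t); cv2.imwrite("pics/s4.png",s)
a=cv2.resize(t[175:275,215:315],(400,400),interpolation=2); b=cv2.resize(s[190:290,225:325],(400,400),interpolation=2)
cv2.imwrite("pics/c4.png",np.hstack([a,b]))
bb,g,r=[t[...,i].astype(int) for i in range(3)]
m=((bb>80)&(bb-r>50)).astype(np.uint8); m[:, :220]=0;m[:,320:]=0;m[:180]=0;m[280:]=0
h=cv2.convexHull(cv2.findNonZero(m)); c,R=cv2.minEnclosingCircle(np.array([ray("top",*p[0],.078)[:2] for p in h]).astype(np.float32)); print("disc",c,R,ray("top",*cv2.fitEllipse(h)[0],.078))
d=cv2.absdiff(cv2.imread("pics/top0.png"),t).max(2)
for n,(x,y) in dict(flask=(276,158),jar=(336,158),dish=(376,163),tape=(165,268)).items(): print(n,d[y-10:y+10,x-10:x+10].mean().round(1))
E
```

```text
t 13.93 pos [ 0.532  -0.0609  0.2241] jawyaw 123.3 rot [-0.2866  0.958  -0.0021  0.005 ] q [-0.32  0.41  1.67  0.    1.05 -2.48] F [-0.37  0.14  0.81] M [ 0.037  0.043 -0.058] gap 0.997
disc (0.5513264536857605, 0.15388426184654236) 0.06885971128940582 [0.55075012 0.15400927 0.078     ]
flask 7.6
jar 7.9
dish 9.3
tape 8.3
```

View pics/c4.png

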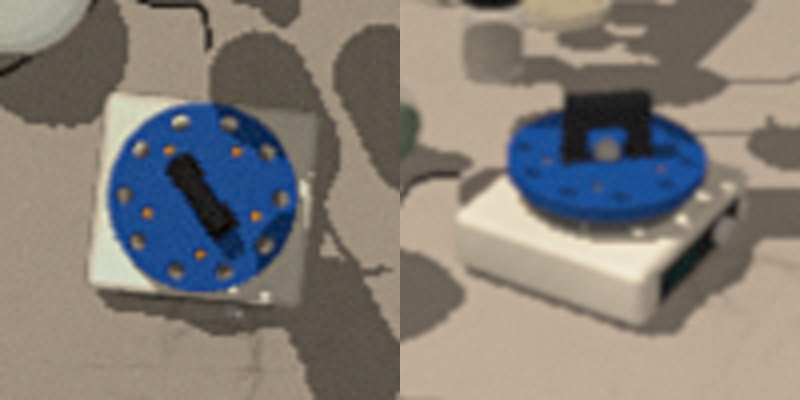

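All five inner holes show brass, and the disc is centred on the hub. I'll do one height check from the side view before handing in.

Run:
```python
from h import *
im=cv2.imread("pics/s4.png"); b,g,r=[im[...,i].astype(int) for i in range(3)]
m=((b>70)&(b-r>40)).astype(np.uint8); m[:,:240]=0;m[:,320:]=0;m[:200]=0;m[260:]=0
h=cv2.convexHull(cv2.findNonZero(m))[:,0]; print("meas",h.min(0)-.5,h.max(0)+.5)
for zb in(.064,.066,.068,.072,.076):
    P=np.array([proj("side",(.552+.07*np.cos(q),.1545+.07*np.sin(q),z)) for z in(zb,zb+.012) for q in np.linspace(0,6.28,200)]); print(zb,P.min(0).round(1),P.max(0).round(1))
```

```text
meas [251.5 218.5] [301.5 244.5]
0.064 [250.9 216.4] [301.4 245.8]
0.066 [250.9 215.8] [301.5 245.2]
0.068 [250.9 215.2] [301.5 244.6]
0.072 [250.9 214. ] [301.6 243.3]
0.076 [250.9 212.8] [301.7 242. ]
```

```bash
python3 -c "
from station import manip
manip.sign_off()"
```

```text
the job is handed in; nothing more can be done
```

The carousel is on the drive unit, seated on the hub, released, and the job is handed in at about 14 s of the 67 s allowed.

- **How it went:** I measured the studs at about 33° and the carousel at about 2.4°. I gripped it by the handle, lifted it, turned it about 30.7° in the air and lowered it over the pin. The holes were already lined up, so it dropped over the studs without resting on the tips and no turn on them was needed. The wrist readings I took showed at most about 7 N of contact.
- **Last checks:**
  - The top view shows brass in all five holes.
  - The disc centre reads (0.551, 0.154) against the hub's (0.552, 0.1545), so about 1 mm apart, within the camera's 2 mm accuracy.
  - The side view shows no visible tilt.
  - The area around each bystander looks the same as at the start, and the gripper is well clear.
- **Check that disagreed:** the raw edges of the disc in the side view gave about 0.057 m for the underside from its top edge and 0.068 m from its bottom edge. The colour mask had read the same way earlier at a known height. Correcting for that gives about 0.064–0.066 m, which matches the hub face at 0.066 m and the point where contact was felt.

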